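# Turn a tumbling drum by its handwheel until the filler neck is up

### The arm

A 6-joint arm with a two-finger parallel gripper is mounted at the origin on a cart in front of the work surface, level with it; the furniture and walls round the work are solid. World frame = base frame: x ahead of the robot, y to its left, z up, the work surface at z = 0. Lengths are in m, angles in degrees, forces in N, time in s.
With the tool pointing down it reaches from about 0.25 to 0.8 m from the base axis. Payload 8.5 kg.
Tool frame: the origin (TCP) lies at the very end of the fingers, on their centre line; the grasp point (between the pads) lies 19 mm behind it; z points along the fingers, y is the line along which they close (so a half turn about z gives the same grasp; the last joint's range is limited). The gripper opens to 85 mm and grips with 20 to 120 N. Pads are 22 mm wide; open, the fingers measure 114 mm over their backs; the gripper's body (76 mm by 85 mm) begins 54 mm behind the grasp point. The pads swing forward as they close: fully open they stand 13 mm farther back than shut.
Start: joints at [74.714, 13.648, -0.773, 75.585, 0, 90], TCP at [0.138, 0.506, 0.231] pointing down, gripper open.
Joint ranges: [-152.45, 152.45], [-59.26, 108.67], [-65.41, 83.53], [-104.44, 129.93], [-82.83, 76.93], [-180, 180]. Speed limits (degrees/s): [127.2, 127.2, 159.86, 180, 180, 180].

### API

Orientations are given as a 3x3 rotation matrix whose columns are the frame's x, y, z axes.
In Python, from bench import r gives the robot as it stands. The module is installed in compiled form; this text tells all that it offers. Calls block until the motion is done:
- r.move_ptp(position, orientation): joint-space move of the TCP to a pose.
- r.move_l(position, vel=0.15, frame=None, force_limit=None): straight line of the TCP; frame=None keeps the orientation; vel is the mean speed in m/s. With force_limit (N) it stops when the force on the tool has changed by that much, and returns True; else False.
- r.move_joints(angles): joint-space move.
- r.command_gripper(opening, newtons=None): finger opening in m; newtons is the grip in N (None keeps the last); returns when the fingers have stopped.
- r.hold(seconds).
- r.ik(position, orientation): joint angles nearest the present ones, or None.
- r.state(): the state.
- r.grab_frame(name): name is "side" or "top"; returns a dict with "image" (480x640x3 uint8, red, green, blue), "range_z" (480x640 float32, m along the optical axis (not along the pixel's ray), 0 where there is no reading), "fx", "fy", "cx", "cy" (pixels), "D" ([k1, k2, p1, p2, k3] as OpenCV has them; the pictures are not rectified), "world_from_camera" (4x4, takes a point from camera to world coordinates). Camera axes: x right, y up, looking along -z (the intrinsics and any distortion apply to the point x, -y, -z); pixel columns grow to the right and rows downward; lengths in m; the calibration is good to about 2 mm. A picture is of the moment at which its call begins.
A pose or a line that the arm cannot do raises r.Unreachable and nothing moves.
- r.sign_off(): hands the job in; it is judged then, once.
The state is a dict: "t": time; "qpos": joint angles; "joint_vel": joint speeds; "joint_torque": joint torques, N m; "tcp_pos": TCP position; "orientation": TCP orientation; "ft_force": force on the tool from outside, world axes, zero at the start; "torque": the same for the moment, N m; "grip_width": finger opening in m; "grip_force": force on a finger pad.
Only numpy, scipy, OpenCV 4.12 (cv2) and the standard library are available. Lean on these libraries where they do the work, as an engineer would, in place of code of your own. Each camera call takes 0.05 s, during which the arm holds its last target. There are 200 camera calls.

### The job

Get the hand-turned tumbling drum on the worktop ready for filling: turn it, either way round, by pushing on the spokes of its handwheel with a fingertip, one spoke after another as needed, until the ball-ended spoke and the drum's filler neck point straight up, and leave it standing so. Push gently and only on the handwheel: do not grip it, do not touch the drum or its neck, do not lift or shift the stand, and leave everything else on the worktop where it is.

Things in the scene. Friction and masses are not known exactly. Their poses are not given: they have to be found in the camera images.
- tumbler: white stand of the tumbling drum, about 2.3 to 3.6 kg, loose on rubber feet. Origin: centre of the underside of its foot (150 mm along x, 120 along y). z up; x along the axle from handwheel to drum, away from the robot; y to the left seen from the wheel's side. Axle at y = 0, 125 mm up. Two posts, 12 mm thick, 50 wide, 150 high, at x = -52 and +62 mm.
- hub (a point): centre of the handwheel on the axle, at (-105, 0, 125) mm in the stand; its axes are the stand's and do not turn. The spokes turn in the upright plane through it across the axle. Behind that plane there are 47 mm to the front post and 66 mm to the drum; in front of it is free space.
- handwheel: polished, slippery steel handwheel (friction 0.3): hub 52 mm across, 18 thick, with six round spokes 12 mm thick, 60 degrees apart, no rim; they reach 95 mm from the axle. The one in line with the filler neck ends in a 24 mm ball (reaching 99 mm), the others are plain. Origin on the axle 105 mm behind the wheel's plane (use hub for its centre); z along the ball-ended spoke; turns with the joint.
- rotor (a joint): angle of drum and handwheel (one piece), rad; 0 or any full turn (6.283) = ball-ended spoke and neck straight up; growing = anticlockwise seen from the wheel's side (top goes to the stand's +y). Spokes point at this angle plus multiples of 60 degrees, from up towards +y. Turns endlessly both ways, needs 0.13 N m (1.5 to 2.5 N on a spoke), stays where left, no coasting.
- neck_mouth (a point): centre of the filler neck's mouth, 92 mm from the axle, 110 mm behind the wheel's plane; its z axis points outward along the neck, which is 32 mm across and flares to 46 mm at the mouth
- drum: steel drum, 112 mm across, 88 long, between the posts (stand x = -39 to +49 mm), with its filler neck; origin on the axle, z along the neck; turns with the joint. Not to be touched.
- garlic: a garlic bulb, 60 mm, near the front edge of the worktop; origin under its centre; a bystander, to be left alone
- sardine_tin: a flat oval tin, 63x105x25 mm, near the front edge of the worktop; origin under its centre; a bystander, to be left alone
- teaspoon: a steel teaspoon lying flat, 130 mm, near the front edge of the worktop; origin under its centre; a bystander, to be left alone
- spice_cumin: a spice jar with a dark cap, 41 mm across, 105 mm high, by the right wall; origin under its centre; a bystander, to be left alone
- spice_thym: a second spice jar with a dark cap, 41 mm across, 105 mm high, by the right wall; origin under its centre; a bystander, to be left alone
- tomato_tin: an upright food tin, 76 mm across, 110 mm high, at the back wall; origin under its centre; a bystander, to be left alone

How it is judged (in metres and radians):
At the end, for the whole second after the job is handed in: The filler neck (and ball-ended spoke) points straight up within 0.10 rad (6 degrees) and is still, and the stand is upright, at rest and within 20 mm of where it stood (angle between neck_mouth's own z axis and vertical below 0.1 rad and velocity of joint rotor between -0.03 and 0.03 rad/s and angle between tumbler's own z axis and vertical below 0.03 rad and distance of tumbler from where it was at the start of the episode below 0.02 m and linear speed of tumbler below 0.02 m/s); the robot touches nothing.
It fails at once if the handwheel is gripped or pushed roughly (more than 35 N between fingers and handwheel) (contact force between the fingers and handwheel above 35 N).
It fails at once if the drum or its neck is touched (more than 1 N) (contact force between any of the fingers, the arm and drum above 1 N).
It fails at once if the stand is lifted (5 mm), tipped (0.08 rad) or shifted (20 mm) (height (world z) of tumbler above 0.005 m or angle between tumbler's own z axis and vertical above 0.08 rad or distance of tumbler from where it was at the start of the episode above 0.02 m).
It fails at once if a bystander is moved more than 20 mm (distance of any of garlic, sardine_tin, teaspoon, spice_cumin, spice_thym, tomato_tin from where it was at the start of the episode above 0.02 m).
It also fails if it takes over 58 s, if anything falls off the work surface, if the arm or the gripper's body presses on something with over 40 N, if the wrist force passes 120 N, or if a joint passes its speed limit or range.

## Working session

There is one attempt and no reset: what is moved stays moved. The work goes in short steps, each a Python script; the robot and the scene stay as the last script left them, time stands still between calls to the robot, and variables do not carry over. Pictures are saved under pics/ and viewed, at most 10 in all, crops included, and the job is handed in when it is done.

```bash
mkdir -p pics; ls
python3 - <<'E'
from bench import r
import cv2,numpy as np
for n in("side","top"):
    f=r.grab_frame(n); cv2.imwrite(f"pics/{n}0.png",f["image"][:,:,::-1]); np.save(n+"0.npy",f,allow_pickle=True)
    print(n,f["fx"],f["fy"],f["cx"],f["cy"],f["D"],np.round(f["world_from_camera"],3).tolist(),(f["range_z"]>0).mean())
E
```

```text
pics
side 490.97735749437976 490.97735749437976 317.39142507177843 244.09813837065494 [0.01902469 0.         0.         0.         0.        ] [[-0.814, 0.504, -0.288, 0.243], [-0.581, -0.71, 0.398, 0.119], [-0.004, 0.492, 0.871, 0.9], [0.0, 0.0, 0.0, 1.0]] 0.9960384114583334
top 529.6446111489845 529.6446111489845 322.79664113387986 243.88903750074002 [-0.03971508  0.          0.          0.          0.        ] [[-0.01, 0.997, -0.082, 0.41], [-1.0, -0.01, -0.003, -0.207], [-0.004, 0.082, 0.997, 1.298], [0.0, 0.0, 0.0, 1.0]] 0.9961490885416666
```

View pics/side0.png

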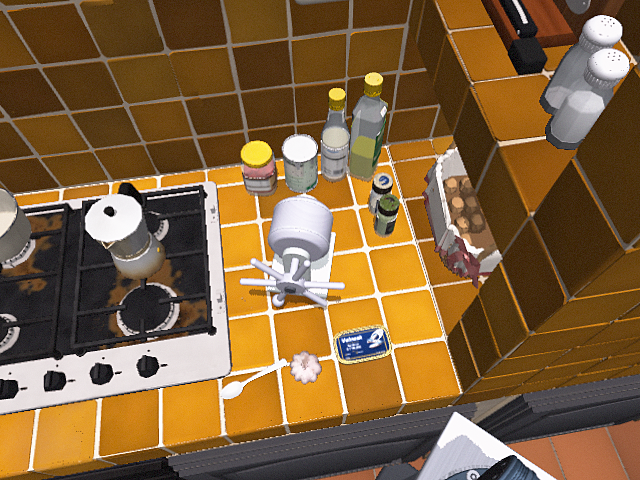

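View pics/top0.png

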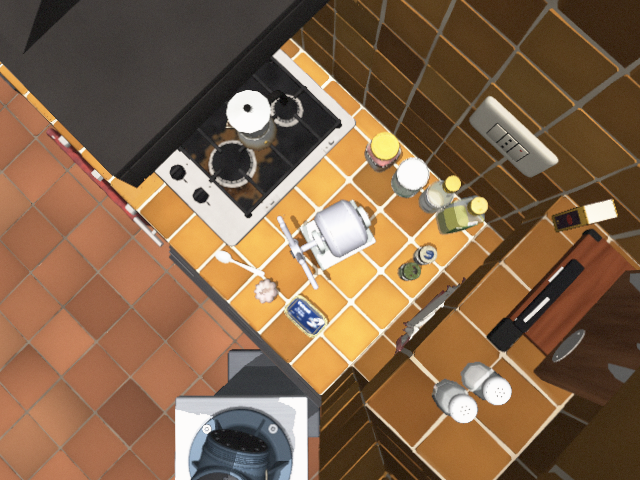

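The side view shows the handwheel at about (292,286) with its spokes and the drum behind it at (300,230). The top view shows the wheel at about (298,252) and the drum at (342,228). No filler neck can be seen on top, so it points somewhere low. Next I'll take a point cloud and a zoomed crop.

```bash
cat > h.py <<'E'
import numpy as np,cv2
def cloud(f):
    h,w=f["range_z"].shape; v,u=np.mgrid[0:h,0:w]
    K=np.array([[f["fx"],0,f["cx"]],[0,f["fy"],f["cy"]],[0,0,1]])
    p=cv2.undistortPoints(np.stack([u,v],-1).reshape(-1,1,2).astype(float),K,np.array(f["D"],float)).reshape(h,w,2)
    z=f["range_z"].astype(float)
    P=np.stack([p[...,0]*z,-p[...,1]*z,-z],-1)
    T=f["world_from_camera"]; P=P@T[:3,:3].T+T[:3,3]; P[z==0]=np.nan
    return P
def project(f,X):
    T=np.linalg.inv(f["world_from_camera"]); c=X@T[:3,:3].T+T[:3,3]
    K=np.array([[f["fx"],0,f["cx"]],[0,f["fy"],f["cy"]],[0,0,1]])
    return cv2.projectPoints(np.stack([c[:,0],-c[:,1],-c[:,2]],-1),np.zeros(3),np.zeros(3),K,np.array(f["D"],float))[0].reshape(-1,2)
E
python3 - <<'E'
import numpy as np,cv2
from h import *
ims=[]
for n,(a,b,c,d) in {"side":(230,180,355,315),"top":(265,185,390,300)}.items():
    f=np.load(n+"0.npy",allow_pickle=True).item(); P=cloud(f)
    ims.append(cv2.resize(f["image"][b:d,a:c,::-1],(400,int(400*(d-b)/(c-a))),interpolation=cv2.INTER_CUBIC))
    hsv=cv2.cvtColor(f["image"],cv2.COLOR_RGB2HSV)
    m=np.zeros(hsv.shape[:2],bool); m[b:d,a:c]=True
    m&=(hsv[...,1]<70)&(P[...,2]>0.008)
    Q=P[m]; print(n,len(Q),np.nanmin(Q,0).round(3),np.nanmax(Q,0).round(3)); np.save(n+"Q.npy",Q)
    print("table z",np.nanmedian(P[b:d,a:c,2][hsv[b:d,a:c,1]>150]))
    u={"side":[(292,286),(245,283),(340,286),(300,230)],"top":[(298,252),(280,222),(315,285),(342,228)]}[n]
    for x,y in u: print((x,y),P[y,x].round(3))
h=max(i.shape[0] for i in ims)
cv2.imwrite("pics/crop.png",np.hstack([cv2.copyMakeBorder(i,0,h-i.shape[0],0,0,0) for i in ims]))
E
```

```text
side 6978 [ 0.409 -0.44   0.008] [ 0.744 -0.098  0.218]
table z 0.00030915872933601207
(292, 286) [ 0.483 -0.138  0.138]
(245, 283) [ 0.561 -0.102  0.116]
(340, 286) [ 0.415 -0.182  0.146]
(300, 230) [ 0.522 -0.216  0.179]
top 4278 [ 0.384 -0.33   0.008] [ 0.664 -0.061  0.22 ]
table z 0.0005433397296852327
(298, 252) [ 0.488 -0.15   0.158]
(280, 222) [ 0.558 -0.107  0.118]
(315, 285) [ 0.416 -0.185  0.15 ]
(342, 228) [ 0.536 -0.244  0.184]
```

View pics/crop.png

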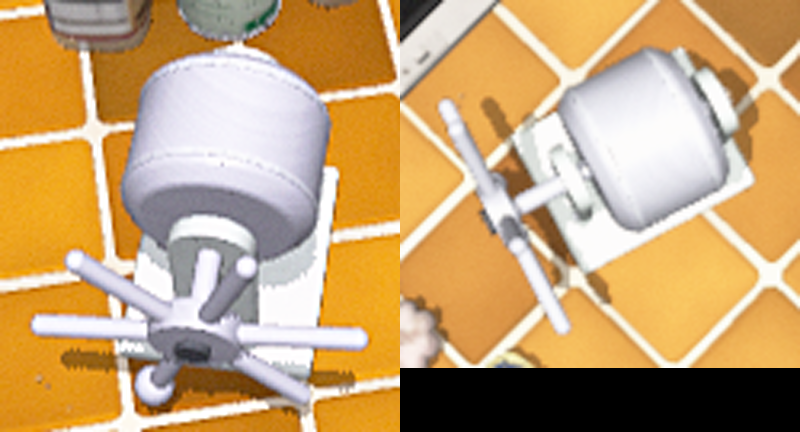

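The crop shows the ball on the lower-left spoke (side px about 278,303), so the neck is also pointing down. Next I'll fit the wheel plane, hub and rotor angle.

Run:
```python
import numpy as np,cv2
from h import *
from scipy.optimize import minimize
res=[]
for n in("side","top"):
    Q=np.load(n+"Q.npy"); c=np.array([.487,-.146]); a=np.array([.48,-.876]);a/=np.linalg.norm(a)
    for k in range(8):
        d=(Q[:,:2]-c)@a; l=(Q[:,:2]-c)@np.array([-a[1],a[0]])
        w=Q[(abs(d)<(.02 if k<3 else .009))&(abs(l)<.11)&(Q[:,2]>.015)&((abs(l)>.03)|(d<.0))]
        c0=w[:,:2].mean(0); _,_,V=np.linalg.svd(w[:,:2]-c0); a=V[1]*np.sign(V[1]@a); c=c0
    y=np.array([-a[1],a[0]]); print(n,len(w),"yaw",np.degrees(np.arctan2(a[1],a[0])),"plane off",c0@a)
    res.append((a,w))
# plane coordinates, hub lateral from spoke symmetric: project spoke pts; angles
f=np.load("side0.npy",allow_pickle=True).item();P=cloud(f)
a=res[0][0]
y=np.array([-a[1],a[0]])
W=np.vstack([w for _,w in res]); L=np.c_[W[:,:2]@y,W[:,2]]
from scipy.optimize import least_squares
def cost(p):
    q=L-[p[0],p[2]]; r=np.hypot(*q.T); t=np.arctan2(q[:,0],q[:,1])-p[1]
    s=np.where(r>.03, r*np.sin((t+np.pi/6)%(np.pi/3)-np.pi/6),0); return s
best=min((least_squares(cost,[(.487*y[0]-.146*y[1]),t,.125],loss="soft_l1",f_scale=.004) for t in np.radians(range(0,60,10))),key=lambda s:s.cost)
print("lat,ang60,z",best.x[0],np.degrees(best.x[1])%60,best.x[2],"rms",np.sqrt(np.mean(best.fun**2)))
off=np.mean([w[:,:2].mean(0)@a for _,w in res])
hub=np.r_[off*a+best.x[0]*y,best.x[2]]; print("hub",hub.round(4))
for k in range(6):
    th=best.x[1]+k*np.pi/3; X=hub+.09*np.r_[y*np.sin(th),np.cos(th)]
    print(round(np.degrees(th)%360,1),X.round(3),project(f,X[None])[0].round(0))
q=L-best.x[[0,2]]; r=np.hypot(*q.T); print("rmax",np.percentile(r,[95,99,100]))
```

```text
side 1336 yaw -62.29538004111712 plane off 0.35199763177020665
top 378 yaw -62.40676230061963 plane off 0.3551159846633948
lat,ang60,z 0.3674258279528599 40.448207825041514 0.13028400714681304 rms 0.002482460612219125
hub [ 0.4898 -0.1425  0.1303]
40.4 [ 0.542 -0.115  0.199] [253. 261.]
100.4 [ 0.568 -0.101  0.114] [242. 282.]
160.4 [ 0.517 -0.129  0.045] [277. 301.]
220.4 [ 0.438 -0.17   0.062] [324. 303.]
280.4 [ 0.411 -0.184  0.147] [342. 286.]
340.4 [ 0.463 -0.157  0.215] [307. 263.]
rmax [0.08976396 0.09294208 0.09531688]
```

```bash
cat >> h.py <<'E'
YAW=np.radians(-62.35); A=np.r_[np.cos(YAW),np.sin(YAW),0]; Y=np.r_[-np.sin(YAW),np.cos(YAW),0]; Z=np.r_[0,0,1.]
HUB=np.r_[(0.3545*A+0.3674*Y)[:2],0.125]
def R(tilt,roll,yaw=0):
    yw=YAW+np.radians(yaw); a=np.r_[np.cos(yw),np.sin(yw),0]; t=np.radians(tilt); z=np.cos(t)*a-np.sin(t)*Z
    y=np.cross(Z,a); x=np.cross(y,z); c,s=np.cos(np.radians(roll)),np.sin(np.radians(roll))
    return np.c_[c*x+s*y,-s*x+c*y,z]
def pin(ang,rad=.068,depth=.022):
    t=np.radians(ang); return HUB+rad*(np.sin(t)*Y+np.cos(t)*Z)+depth*A
E
python3 - <<'E'
from bench import r
from h import *
print(HUB, r.state()["qpos"])
for yaw in(0,20,35):
 for tilt in(0,20,35,50):
  for roll in(0,90,180,-90):
    o=[]
    for ang,d in((75,.022),(75,-.06),(40,-.06),(0,.022),(-60,.022),(-60,-.06)):
        q=r.ik(pin(ang,depth=d),R(tilt,roll,yaw)); o.append(None if q is None else np.round(q).astype(int).tolist())
    n=sum(x is not None for x in o)
    if n>=4: print(yaw,tilt,roll,n,o[0],o[3],o[4])
# bystanders near
f=np.load("side0.npy",allow_pickle=True).item();P=cloud(f)
for n,p in dict(garlic=(305,366),tin=(362,343),spoon=(235,390),spoon2=(285,363)).items(): print(n,P[p[1],p[0]].round(3))
E
```

```text
[ 0.48995507 -0.14351669  0.125     ] [ 7.47135393e+01  1.36778402e+01 -8.10859274e-01  7.55854209e+01
  4.07856426e-06  9.00007313e+01]
0 20 0 6 [16, 21, -47, -7, -67, 59] [14, 10, -53, -6, -66, 55] [12, 12, -64, -24, -65, 50]
0 20 90 6 [16, 21, -47, -7, -67, 149] [14, 10, -53, -6, -66, 145] [12, 12, -64, -24, -65, 140]
0 20 180 6 [16, 21, -47, -7, -67, -121] [14, 10, -53, -6, -66, -125] [12, 12, -64, -24, -65, -130]
0 20 -90 6 [16, 21, -47, -7, -67, -31] [14, 10, -53, -6, -66, -35] [12, 12, -64, -24, -65, -40]
0 35 0 6 [12, 14, -39, 15, -52, 63] [9, 4, -43, 19, -51, 59] [6, 2, -53, 7, -49, 55]
0 35 90 6 [12, 14, -39, 15, -52, 153] [9, 4, -43, 19, -51, 149] [6, 2, -53, 7, -49, 145]
0 35 180 6 [12, 14, -39, 15, -52, -117] [9, 4, -43, 19, -51, -121] [6, 2, -53, 7, -49, -125]
0 35 -90 6 [12, 14, -39, 15, -52, -27] [9, 4, -43, 19, -51, -31] [6, 2, -53, 7, -49, -35]
0 50 0 6 [5, 12, -30, 30, -36, 62] [2, 2, -33, 34, -35, 58] [-3, -1, -43, 25, -34, 53]
0 50 90 6 [5, 12, -30, 30, -36, 152] [2, 2, -33, 34, -35, 148] [-3, -1, -43, 25, -34, 143]
0 50 180 6 [5, 12, -30, 30, -36, -118] [2, 2, -
[... 878 characters left out ...]
4 [-3, 6, -63, -32, -20, 105] [-10, -8, -63, -19, -14, 100] None
35 35 180 4 [-3, 6, -63, -32, -20, -165] [-10, -8, -63, -19, -14, -170] None
35 35 -90 4 [-3, 6, -63, -32, -20, -75] [-10, -8, -63, -19, -14, -80] None
35 50 0 6 [-6, 2, -47, 3, -13, 16] [-13, -8, -46, 13, -9, 11] [-20, -10, -54, 6, -5, 6]
35 50 90 6 [-6, 2, -47, 3, -13, 106] [-13, -8, -46, 13, -9, 101] [-20, -10, -54, 6, -5, 96]
35 50 180 6 [-6, 2, -47, 3, -13, -164] [-13, -8, -46, 13, -9, -169] [-20, -10, -54, 6, -5, -174]
35 50 -90 6 [-6, 2, -47, 3, -13, -74] [-13, -8, -46, 13, -9, -79] [-20, -10, -54, 6, -5, -84]
garlic [ 0.4   -0.057  0.056]
tin [ 0.346 -0.16   0.022]
spoon [0.487 0.039 0.002]
spoon2 [ 0.443 -0.051  0.003]
```

```bash
cat >> h.py <<'E'
TILT=25; RT=R(TILT,0)
def tcp(ang,out=0,rad=.068,depth=.022):   # tool axis crosses the wheel plane at (rad, ang); out = pulled back along the tool
    return pin(ang,rad,0)+RT[:,2]*(depth/np.cos(np.radians(TILT))-out)
E
python3 - <<'E'
from bench import r
from h import *
r.command_gripper(0.0,20)
r.move_ptp(tcp(70.4,.14)+[0,0,.03],RT)
f=r.grab_frame("side"); cv2.imwrite("pics/s1.png",f["image"][150:400,150:450,::-1])
s=r.state(); print(s["t"],s["tcp_pos"],s["ft_force"],s["qpos"],s["grip_width"])
print([r.ik(tcp(a),RT) is not None for a in range(70,-70,-10)])
E
```

```text
3.1417 [ 0.49824077 -0.02031733  0.22680942] [-0.52920791  0.26929302 -0.26568261] [ 31.46740183  14.88656525 -28.55570505  54.55135294 -64.71977115
  98.86340534] 9.33069253533819e-05
[True, True, True, True, True, True, True, True, True, True, True, True, True, True]
```

View pics/s1.png

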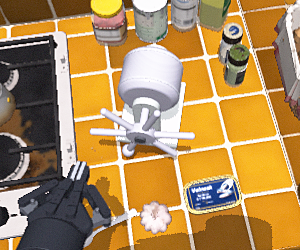

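The gripper is at lower left (crop about 80,190), with the wheel clear and nothing disturbed. I'll insert the fingertip between the spokes at 40° and 100° and push clockwise.

Run:
```python
from bench import r
from h import *
r.move_l(tcp(70.4,.07),vel=.15)
hit=r.move_l(tcp(70.4),vel=.08,force_limit=4)
s=r.state(); f0=s["ft_force"]; print(hit,s["t"],f0.round(1) if hasattr(f0,'round') else f0)
if hit: r.move_l(tcp(70.4,.07),vel=.1)
else:
  for a in range(62,-41,-6):
    h=r.move_l(tcp(a),vel=.06,force_limit=12); s=r.state(); d=np.array(s["ft_force"])-f0
    print(a,h,round(s["t"],1),[round(float(d@v),1) for v in(A,Y,Z)])
    if h: break
  t=np.array(s["tcp_pos"])
  r.move_l(t-RT[:,2]*.09,vel=.15)
f=r.grab_frame("side"); cv2.imwrite("pics/s2.png",f["image"][150:400,150:450,::-1]); np.save("side1.npy",f,allow_pickle=True)
print(r.state()["t"])
```

```text
False 4.9 [ 0.1 -0.5 -0. ]
62 False 5.2 [-1.2, 0.7, -0.3]
56 False 5.5 [-1.2, 0.9, -0.6]
50 False 5.8 [-1.0, 1.1, 0.6]
44 False 6.0 [0.2, -0.1, -0.7]
38 False 6.3 [0.2, 0.5, -0.9]
32 False 6.5 [-0.2, -0.1, -0.1]
26 False 6.8 [-0.4, -0.2, -0.1]
20 False 7.1 [-0.2, 0.1, -0.0]
14 False 7.3 [0.1, -0.7, -0.3]
8 False 7.6 [0.0, 0.6, 0.5]
2 False 7.9 [-0.3, 0.5, 0.2]
-4 False 8.2 [-0.7, 0.3, 0.7]
-10 False 8.4 [-0.2, 0.4, 0.8]
-16 False 8.7 [-0.3, 0.1, 0.8]
-22 False 8.9 [0.1, 0.3, 0.8]
-28 False 9.2 [-0.2, 0.4, 0.4]
-34 False 9.5 [-0.6, -0.5, 0.6]
-40 False 9.8 [-1.3, 0.7, -0.1]
10.55
```

View pics/s2.png

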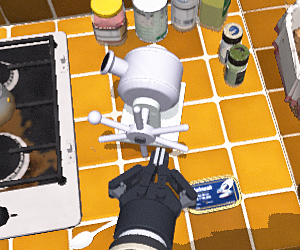

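The wheel turned as planned: the neck is now visible upper left (crop about 108,65) and the ball at (93,117). The stand looks unmoved. Now I'll measure the angle.

```bash
cat >> h.py <<'E'
from scipy.optimize import least_squares
def wheel_angle(f,guess):  # spoke pattern fit on left/upper wheel points not robot (light grey)
    P=cloud(f); hsv=cv2.cvtColor(f["image"],cv2.COLOR_RGB2HSV); d=(P-HUB)@A; l=(P-HUB)@Y; z=P[...,2]-.130; rr=np.hypot(l,z)
    m=(hsv[...,1]<70)&(hsv[...,2]>90)&(d>-.014)&(d<.010)&(rr>.035)&(rr<.075)&(P[...,2]>.02)
    l,z=l[m],z[m]; rr=rr[m]; t=np.arctan2(l,z)
    c=lambda p: (lambda l,z: np.hypot(l,z)*np.sin((np.arctan2(l,z)-p[0]+np.pi/6)%(np.pi/3)-np.pi/6))(l-p[1],z-p[2])
    s=least_squares(c,[np.radians(guess),0,0],loss="soft_l1",f_scale=.003)
    return np.degrees(s.x[0]),s.x[1:],m.sum(),np.sqrt(np.mean(s.fun**2))
def ball_angle(f,px):  # ray onto wheel plane
    K=np.array([[f["fx"],0,f["cx"]],[0,f["fy"],f["cy"]],[0,0,1]]); q=cv2.undistortPoints(np.array([[px]],float),K,np.array(f["D"],float))[0,0]
    T=f["world_from_camera"]; d=T[:3,:3]@[q[0],-q[1],-1]; o=T[:3,3]; X=o+d*((HUB-o)@A)/(d@A)-HUB
    return np.degrees(np.arctan2(X@Y,X[2])),np.hypot(X@Y,X[2])
E
python3 - <<'E'
from h import *
f0=np.load("side0.npy",allow_pickle=True).item();print("before",wheel_angle(f0,40),ball_angle(f0,(278.5,302)))
f=np.load("side1.npy",allow_pickle=True).item()
for g in(50,65): print(wheel_angle(f,g))
print(ball_angle(f,(243,267)))
cv2.imwrite("pics/s2z.png",cv2.resize(f["image"][180:330,220:360,::-1],None,fx=4,fy=4,interpolation=cv2.INTER_CUBIC))
E
```

```text
before (np.float64(40.63225974643785), array([0.00035467, 0.00045921]), np.int64(692), np.float64(0.00245383365636678)) (np.float64(161.5054311878473), np.float64(0.0913944208891748))
(np.float64(61.240062238476305), array([0.00067505, 0.00050314]), np.int64(697), np.float64(0.0025104809044846723))
(np.float64(61.24006210521544), array([0.00067505, 0.00050314]), np.int64(697), np.float64(0.0025104809018431456))
(np.float64(59.4501829483271), np.float64(0.09170143956218577))
```

View pics/s2z.png

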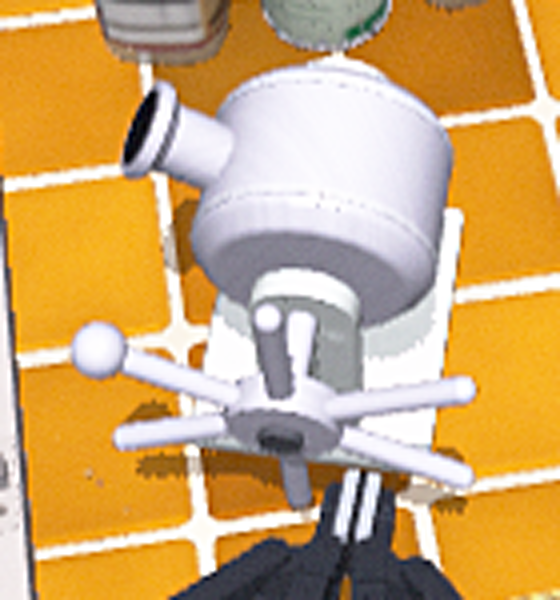

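The wheel fit gives 61° and the ball ray 59.5°, which agree. The contact lag was about 19°, so I'll repeat the stroke from pin angle 31 to −41 on the next spoke.

Run:
```python
from bench import r
from h import *
r.move_l(tcp(31,.09),vel=.15)
hit=r.move_l(tcp(31),vel=.08,force_limit=4)
s=r.state(); f0=s["ft_force"]; print(hit,s["t"])
if not hit:
  for a in [*range(25,-40,-6),-41]:
    h=r.move_l(tcp(a),vel=.06,force_limit=12); s=r.state()
    if h: print("stop",a); break
  print(np.linalg.norm(np.array(s["ft_force"])-f0))
r.move_l(np.array(s["tcp_pos"])-RT[:,2]*.09,vel=.15)
r.move_l(tcp(70,.14)+[0,0,.03],vel=.2)
f=r.grab_frame("side"); g=r.grab_frame("top"); np.save("side2.npy",f,allow_pickle=True)
print(r.state()["t"],wheel_angle(f,0)); np.save("top2.npy",g,allow_pickle=True)
cv2.imwrite("pics/s3.png",np.hstack([cv2.resize(f["image"][180:330,220:360,::-1],(400,428)),cv2.resize(g["image"][180:330,250:390,::-1],(400,428))]))
```

```text
False 12.5
1.29343195414929
17.3 (np.float64(0.40197353248644035), array([0.00057458, 0.00052388]), np.int64(668), np.float64(0.0023989114718964556))
```

View pics/s3.png

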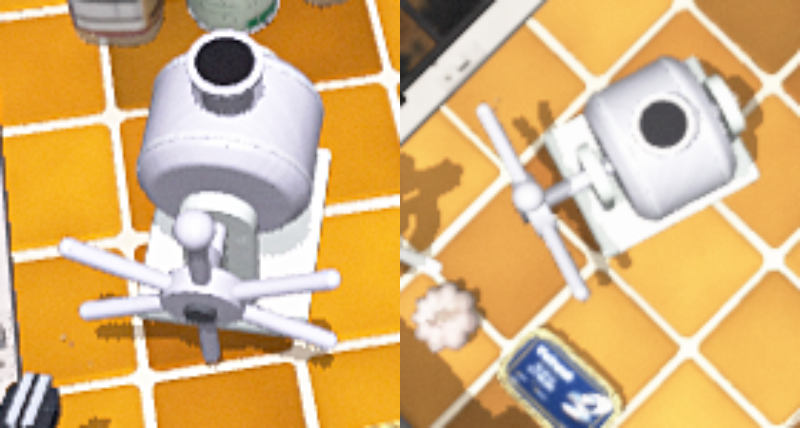

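The ball and neck both point up: ball at (195,232) in the left crop, mouth at (660,125) in the right crop. The fit gives 0.4°. I'll check this against the measured neck rim before handing in.

Run:
```python
from bench import r
from h import *
for n in("top2","side2"):
    f=np.load(n+".npy",allow_pickle=True).item(); P=cloud(f); Q=P-HUB; l=Q@Y; d=Q@A
    m=(P[...,2]>.205)&(abs(d-.11)<.03)&(abs(l)<.04); e=(l[m].min()+l[m].max())/2
    print(n,m.sum(),"rim lateral centre",e.round(4),"deg",np.degrees(e/.092).round(1),np.nanmax(P[...,2][m]).round(3))
    if abs(e)>.006: raise SystemExit
print(r.state()["ft_force"]); r.hold(.3); print(r.sign_off())
```

```text
top2 384 rim lateral centre 0.0012 deg 0.7 0.223
side2 514 rim lateral centre 0.0016 deg 1.0 0.222
[-0.43513297  0.16722886  0.12827216]
the job is handed in; nothing more can be done
None
```

The drum was handed in after two gentle pushes on the handwheel, with the filler neck and ball-ended spoke straight up to within about 1° (limit 6°), the stand and bystanders looking unmoved in the images and the arm pulled clear.

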